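# Line up two cake moulds against the stop bar

## Robot

A 6-joint arm with a two-finger parallel gripper is mounted at the origin on the work surface. World frame = base frame: x ahead of the robot, y to its left, z up, the work surface at z = 0. Lengths are in mm, angles in rad, forces in N, time in s.
With the tool pointing down it reaches from about 350 to 875 mm from the base axis. Payload 4.2 kg.
Tool frame: the origin (TCP) lies between the finger pads; the fingertips stand 11 mm ahead of it and the grasp point (between the pads) lies 8 mm behind it; z points along the fingers, y is the direction in which the jaws open and shut (so a half turn about z gives the same grasp; the last joint's range is limited). The gripper opens to 85 mm and grips with 20 to 120 N. Pads are 22 mm wide; open, the fingers measure 114 mm over their backs; the gripper's body (76 mm by 85 mm) begins 54 mm behind the grasp point. The pads swing forward as they close: fully open they stand 13 mm farther back than shut.
Start: joints at [-0.921, 0.385, 0.008, 0, -1.194, -0.259], TCP at [238.093, -577.85, 203.712] pointing down, gripper open.
Joint ranges: [-3.14, 3.14], [-1.21, 2.06], [-1.07, 1.41], [-3.16, 2.05], [-2.99, -0.16], [-3.1, 3.1]. Speed limits (rad/s): [2.79, 2.79, 3.14, 3.14, 3.14, 3.14].

## Interface

Orientations are given as a unit quaternion [x, y, z, w].
In Python, from bench import * gives the robot as it stands.
- The arm moves only by the tool servo_tool, never from a script. Its argument "rows" is a list of rows, each a list of 7 numbers: the opening, from 0 (shut) to 1 (fully open), then the shift along the tool's x, y, z in cm, then the turn, a rotation vector about the tool's x, y, z in degrees. A call has 1 to 12 rows; each row shifts and turns the commanded pose from where the row before left it, along the tool's axes as they then stand; what a row does not reach is not made up. A row lasts 1/10 s, in which the tool goes at most 50 mm and 8.59 degrees, less where a joint would pass 70% of its speed; a pose out of reach is approached as far as the arm can. A call is refused whole if a number of a shift passes 5 or a number of a turn 8.59, either way. A call with a gripper value outside its range is refused whole. The fingers move at their own pace and stop on an object; the grip force is fixed at half the most. Time passes only in rows, so rows that do not move let the fingers close. It gives the time, the measured TCP pose, the force and the opening at its end, in the units of the state.
- read_state(): the state, without advancing time (a new reading comes with each control period).
- get_image(name): name is "side" or "top" or "wrist"; returns a dict with "image" (420x560x3 uint8, red, green, blue), "mtx" (3x3 intrinsics, pixels), "extrinsics" (4x4, takes a point from camera to world coordinates). Camera axes: x right, y up, looking along -z (the intrinsics and any distortion apply to the point x, -y, -z); pixel columns grow to the right and rows downward; lengths in mm; the calibration is good to about 2 mm. A picture is of the moment at which its call begins. There is no depth.
- job_done(): hands the job in, once; it reports no verdict.
The state is a dict: "clock": time; "joints": joint angles; "joint_vel": joint speeds; "joint_efforts": joint torques, N m; "position": TCP position; "ee_rot": TCP orientation; "contact_force": force on the tool from outside, world axes, zero at the start; "wrist_torque": the same for the moment, N m; "gripper_width": finger opening in mm.
Only numpy, scipy, OpenCV 4.12 (cv2) and the standard library are available. Lean on these libraries where they do the work, as an engineer would, in place of code of your own. Each camera call takes 0.05 s, during which the arm holds its last target. There are 200 camera calls.

## Task

Slide the two colour-banded wooden moulds gently over the bench, without gripping, lifting or tipping them, until each stands right against the front face of the steel stop bar, centred on the mark of its own colour: red mould on the red mark, blue mould on the blue. Push with the fingertips or the outside of the fingers, in whichever order you like, and leave everything else on the bench where it is.

Things in the scene. Friction and masses are not known exactly. Their poses are not given: they have to be found in the camera images.
- mould_red: squat wooden mould standing wide end down, closed: a truncated cone, 104 mm across at the foot, 87 mm across at the top, 80 mm tall, about 0.4 kg, free to slide on the bench, with a red band round it and a red disc on top. Origin: centre of its underside, on the bench; z up; its yaw does not matter
- mould_blue: squat wooden mould standing wide end down, closed: a truncated cone, 104 mm across at the foot, 87 mm across at the top, 80 mm tall, about 0.4 kg, free to slide on the bench, with a blue band round it and a blue disc on top. Origin: centre of its underside, on the bench; z up; its yaw does not matter
- mark_red (a point): the red mark on the stop bar: a 16 mm wide red stripe over the bar, down its face and 130 mm out over the bench. This point lies at the foot of the bar's flat front face, on the bench surface, in the middle of the stripe. x runs along the bar (towards the blue mark), y points into the bar, away from the open bench; the moulds come from the -y side, so a mould that touches the bar squarely on this mark has its centre 52 mm from this point along -y
- mark_blue (a point): the blue mark on the stop bar: a 16 mm wide blue stripe over the bar, down its face and 130 mm out over the bench. This point lies at the foot of the bar's flat front face, on the bench surface, in the middle of the stripe. x runs along the bar (towards the blue mark), y points into the bar, away from the open bench; the moulds come from the -y side, so a mould that touches the bar squarely on this mark has its centre 52 mm from this point along -y
- bar: steel stop bar screwed to the bench (fixed), 340 mm long, 25 mm thick, 30 mm high. Origin on the bench at the foot of the front face, half-way along; x along the bar, y into the bar; the front face is the plane y = 0 and looks to -y. The red mark is at x = -80 mm, the blue at x = +80 mm
- mould_plain: spare mould of the same size with no colour, only steel bands, to be left alone. Origin: centre of its underside
- dredger: aluminium tin, 56 mm across, 85 mm tall, behind the bar (its +y side), to be left alone. Origin: centre of its underside
- jar: glass jar with yellow lid, 50 mm across, 65 mm tall, behind the bar, to be left alone. Origin: centre of its underside
- scraper: dough scraper lying flat, steel blade 120 by 90 mm with a wooden grip 20 mm high along one side, to be left alone. Origin: on the bench under the middle of the blade
- brush: flour brush lying on the bench, 200 mm long, to be left alone. Origin: on the bench under it; x along its length
- bowl: small steel bowl, 124 mm across, 50 mm high, to be left alone. Origin: centre of its underside
- pin: wooden rolling pin lying on the bench, 300 mm long over the handles, 44 mm thick, to be left alone. Origin: on the bench under its middle; x along its length
Things that resemble listed ones, but are neither listed nor needed, are in the scene too. What is shaped like the mould_red but purple or white is not meant. Leave any purple look-alike of the mould_blue alone.

How it is judged:
By the outcome, as a careful person would: the job done as asked, in the order asked, and still so for the second after the job is handed in, with the robot touching nothing.
It also fails if it takes over 69 s, if anything falls off the work surface, if the arm or the gripper's body presses on something with over 40 N, if the wrist force passes 120 N, or if a joint passes its speed limit or range.

## Working session

There is one attempt and no reset: what is moved stays moved. The work goes in short steps, Python scripts to look and compute and a tool call to move; the robot and the scene stay as the last step left them, time stands still between calls to the robot, and variables do not carry over. Pictures are saved under pics/ and viewed, about 8 in all and at most 12, crops included, and the job is handed in when it is done.

Besides the shell and the picture viewer there is one more tool, called after ">>>" by a JSON object that holds its "fn" and its "kwargs", one argument or row to a line. servo_tool: Moves the arm, as the interface text tells. Its arguments: {"type":"object","properties":{"rows":{"type":"array","items":{"type":"array","items":{"type":"number"}}}},"required":["rows"]}

```bash
mkdir -p pics; ls; cat > h.py <<'E'
from bench import *
import numpy as np, cv2
def grab(n,fn=None):
    d=get_image(n)
    if fn: cv2.imwrite('pics/'+fn,d['image'][:,:,::-1])
    return d
def cast(d,u,v,z):
    K=np.array(d['mtx']);E=np.array(d['extrinsics'])
    p=np.linalg.inv(K)@[u,v,1]; r=E[:3,:3]@[p[0],-p[1],-p[2]]; o=E[:3,3]
    return o+r*(z-o[2])/r[2]
E
python3 - <<'E'
from h import *
d=grab('top','top.png');e=grab('side','side.png');s=read_state();print({k:s[k] for k in s})
print(d.keys(),d['extrinsics'],d['mtx'],e['extrinsics'])
E
```

```text
pics
{'clock': 0.1, 'joints': array([-9.21399125e-01,  3.85498918e-01,  6.77764785e-03, -4.11484054e-04,
       -1.19402558e+00, -2.58585875e-01]), 'joint_vel': array([ 0.00109918, -0.0016736 ,  0.00283634,  0.00179875,  0.0017737 ,
       -0.00113105]), 'joint_efforts': array([-1.06215564e-03, -3.93319595e+01,  1.88928795e+01,  4.19802189e+00,
       -2.63360576e-03, -8.28994100e-07]), 'position': array([ 237.86751343, -577.34583912,  202.72883509]), 'ee_rot': array([-1.94089959e-01,  9.80983231e-01,  9.60339751e-04, -2.55841939e-04]), 'contact_force': array([ 0.57190854,  0.09012506, -0.36026736]), 'wrist_torque': array([0.03526217, 0.03953338, 0.00717834]), 'gripper_width': 85.21984734862521}
dict_keys(['image', 'mtx', 'extrinsics']) [[ 3.56726245e-03  9.95726708e-01 -9.22799964e-02  4.21051698e+02]
 [-9.99869023e-01  2.09480667e-03 -1.60483348e-02 -1.49314315e+01]
 [-1.57864468e-02  9.23251584e-02  9.95603763e-01  1.53024009e+03]
 [ 0.00000000e+00  0.00000000e+00  0.00000000e+00  1.00000000e+00]] [[536.09040649   0.         269.88996432]
 [  0.         536.09040649 209.16665093]
 [  0.           0.           1.        ]] [[-8.66280353e-01  3.18411747e-01 -3.84931564e-01  1.59482216e+02]
 [-4.99547903e-01 -5.57080640e-01  6.63410170e-01  7.15693106e+02]
 [-3.20033098e-03  7.66990952e-01  6.41649934e-01  7.18664835e+02]
 [ 0.00000000e+00  0.00000000e+00  0.00000000e+00  1.00000000e+00]]
```

View pics/top.png

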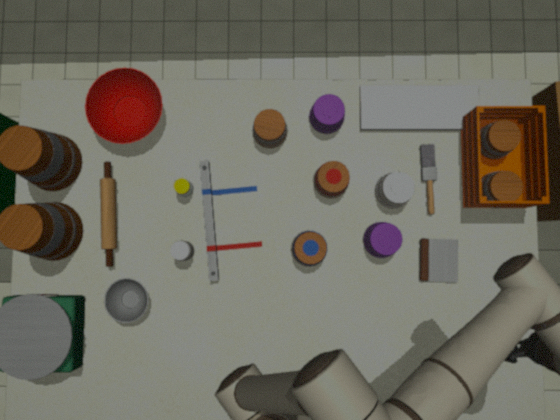

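View pics/side.png

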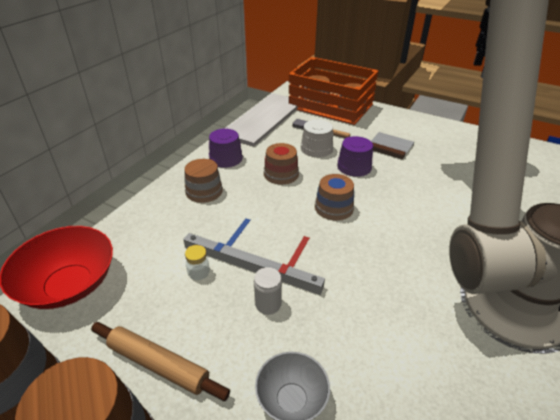

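Candidates: red discs – mould_red top (333,177). Blue disc – mould_blue top (311,248). Look-alikes: purple (327,113) and (383,239), white (396,188), plain (269,127), plus two in the crate. The choice is by the discs and bands; I'll check it in one crop.

```bash
cat >> h.py <<'E'
def masks(im):
    hsv=cv2.cvtColor(im,cv2.COLOR_RGB2HSV); h,s,v=cv2.split(hsv)
    r=((h<6)|(h>174))&(s>150)&(v>90); b=(h>100)&(h<122)&(s>100)&(v>60)
    return r.astype('uint8'),b.astype('uint8')
def comps(m,a=15):
    n,l,st,c=cv2.connectedComponentsWithStats(m)
    return [(c[i],st[i],l==i) for i in range(1,n) if st[i][4]>=a]
E
python3 - <<'E'
from h import *
d=grab('top'); im=d['image']
for nm,m in zip('rb',masks(im)):
    for c,st,l in comps(m):
        print(nm,c.round(1),st, cast(d,*c,80).round(1), 'z0',cast(d,*c,0).round(1))
        if st[2]>30 and st[3]<20:
            ys,xs=np.nonzero(l); 
            P=np.array([cast(d,x,y,0) for x,y in zip(xs,ys)])
            k=xs>216; vx=cv2.fitLine(P[k][:,:2].astype('float32'),cv2.DIST_L2,0,.01,.01).ravel();print('line',vx, P[xs.argmax()],P[xs.argmin()])
E=np.array(d['extrinsics'])
crop=cv2.resize(im[90:300,160:440],None,fx=2.8,fy=2.8,interpolation=cv2.INTER_CUBIC)
cv2.imwrite('pics/crop.png',crop[:,:,::-1])
E
```

```text
r [123.2 109.1] [  86   69   76   75 3924] [833.8 417.   80. ] z0 [856.6 440.8   0. ]
r [333.2 175.8] [326 169  15  15 170] [ 647.2 -163.9   80. ] z0 [ 659.7 -172.1    0. ]
r [233.3 246.1] [207 242  54   9 204] [455.  106.9  80. ] z0 [456.9 113.6   0. ]
line [ 9.4595835e-02 -9.9551576e-01  4.5821652e+02  9.8885544e+01] [468.79491016  37.60589189   0.        ] [454.08134088 188.83802399   0.        ]
b [228.8 190.5] [203 187  54   8 219] [606.5 120.8  80. ] z0 [616.8 128.3   0. ]
line [ 9.5636562e-02 -9.9541634e-01  6.1807050e+02  1.0776912e+02] [621.09543196  49.92681304   0.        ] [617.96096904 202.75396575   0.        ]
b [310.3 247.5] [303 241  15  14 168] [ 452.  -100.9   80. ] z0 [ 453.7 -105.6    0. ]
```

View pics/crop.png

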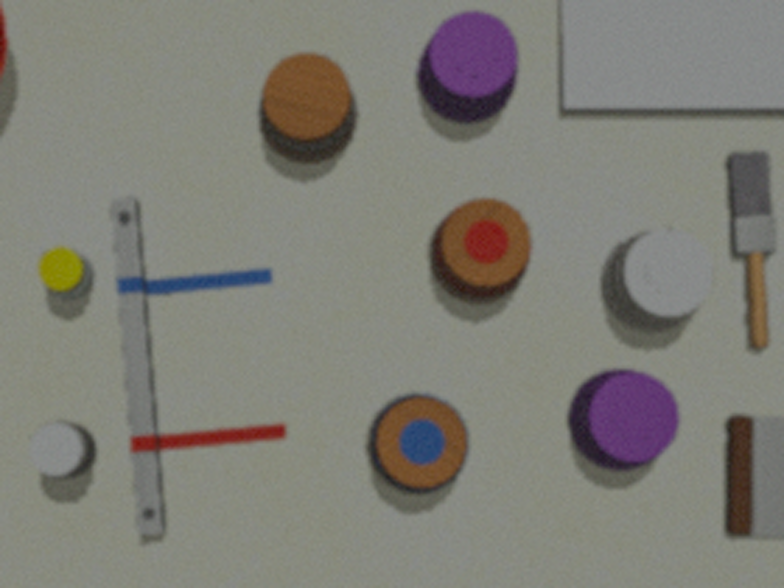

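The crop confirms it. The red-disc mould with the red band is at (333,176) and the blue one at (310,248); the purple, white and plain moulds are elsewhere. The bar's front face is at about u=215, with its stripes running towards the robot side (−y).

Positions: red (647,-164) and blue (452,-101), with bar targets red ≈(457,113) and blue ≈(616,128). I'll use a half-open, two-finger cradle, pushing along tool −x and moving blue first.

>>> {"fn": "servo_tool", "kwargs": {
  "rows": [
    [0.6,0,0,0,0,0,-7.5],
    [0.6,0,0,0,0,0,-7.5],
    [0.6,-3.98,1.86,0,0,0,-7.6],
    [0.6,-3.98,1.86,0,0,0,0],
    [0.6,-3.98,1.86,0,0,0,0],
    [0.6,-3.98,1.86,0,0,0,0],
    [0.6,-3.98,1.86,0,0,0,0],
    [0.6,-3.98,1.86,0,0,0,0],
    [0.6,-3.98,1.86,0,0,0,0],
    [0.6,-3.98,1.86,0,0,0,0],
    [0.6,-3.98,1.86,0,0,0,0],
    [0.6,-3.98,1.86,0,0,0,0]
  ]
}}

```text
clock: 1.35
position: [393.5, -165.5, 203.8]
ee_rot: [-0.383, 0.924, -0.0, 0.0]
contact_force: [0.6, -1.2, -0.5]
gripper_width: 51.5
```

```bash
cat >> h.py <<'E'
from scipy.spatial.transform import Rotation as Ro
def plan(tx,ty,tz):
    s=read_state();R=Ro.from_quat(s['ee_rot']);p=s['position'];x=R.as_matrix()[:,0]
    print('t',s['clock'],'pos',p.round(1),'yaw',np.degrees(np.arctan2(x[1],x[0])).round(1)%360,'zaxis',R.as_matrix()[:,2].round(3),'w',round(s['gripper_width'],1),'F',s['contact_force'].round(1))
    print('tool shift mm',R.inv().apply(np.array([tx,ty,tz])-p).round(1))
def discs(show=None):
    d=grab('top',show);o={}
    for nm,m in zip('rb',masks(d['image'])):
        o[nm]=[cast(d,*c,80).round(1)[:2] for c,st,l in comps(m,60) if st[2]<25 and st[3]<25]
    print(o)
E
python3 -c "
from h import *
plan(388,-165,30);discs()"
```

```text
t 1.35 pos [ 393.5 -165.5  203.8] yaw 225.0 zaxis [ 0.  0. -1.] w 51.5 F [ 0.6 -1.2 -0.5]
tool shift mm [  3.6   4.2 173.8]
{'r': [array([ 647., -164.])], 'b': [array([ 454.1, -101.1])]}
```

>>> {"fn": "servo_tool", "kwargs": {
  "rows": [
    [0.6,0.2,0.4,3,0,0,0],
    [0.6,0.2,0,3.5,0,0,0],
    [0.6,0,0,3.5,0,0,0],
    [0.6,0,0,3,0,0,0],
    [0.6,0,0,2.5,0,0,0],
    [0.6,0,0,1.9,0,0,0],
    [0.6,0,0,0,0,0,0]
  ]
}}

```text
clock: 2.1
position: [385.4, -167.2, 27.5]
ee_rot: [-0.382, 0.924, 0.001, -0.003]
contact_force: [-0.5, 0.8, 0.7]
gripper_width: 51.7
```

```bash
python3 -c "
from h import *
plan(453,-101,30);discs();grab('side','s2.png')"
```

```text
t 2.1 pos [ 385.4 -167.2   27.5] yaw 225.0 zaxis [-0.006  0.    -1.   ] w 51.7 F [-0.5  0.8  0.7]
tool shift mm [-94.6  -0.9  -2.9]
{'r': [array([ 647.1, -163.9])], 'b': [array([ 452. , -101.2])]}
```

View pics/s2.png

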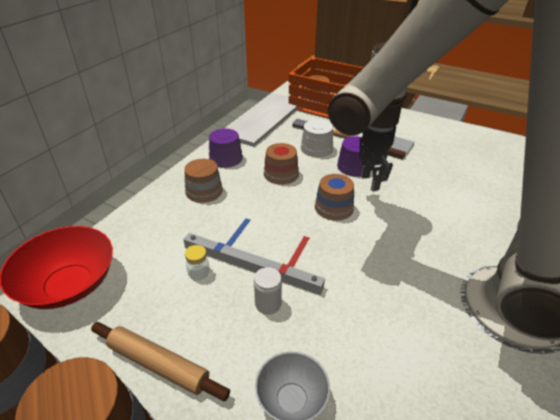

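>>> {"fn": "servo_tool", "kwargs": {
  "rows": [
    [0.6,-1.2,0,-0.3,0,0,0],
    [0.6,-1.0,0,0,0,0,0],
    [0.6,-0.6,0,0,0,0,0],
    [0.6,-0.6,0,0,0,0,0],
    [0.6,-0.6,0,0,0,0,0],
    [0.6,-0.8,0,0,0,0,0],
    [0.6,-1.0,0,0,0,0,0],
    [0.6,-1.0,0,0,0,0,0],
    [0.6,-1.0,0,0,0,0,0],
    [0.6,-1.0,0,0,0,0,0],
    [0.6,-0.8,0,0,0,0,0],
    [0.6,-0.4,0,0,0,0,0]
  ]
}}

```text
clock: 3.4
position: [459.3, -95.8, 32.6]
ee_rot: [-0.383, 0.924, -0.0, 0.0]
contact_force: [-2.2, -2.3, 0.3]
gripper_width: 51.4
```

```bash
python3 -c "
from h import *
plan(453,-101,30);discs('t3.png')"
```

```text
t 3.4 pos [459.3 -95.8  32.6] yaw 225.0 zaxis [ 0.  0. -1.] w 51.4 F [-2.2 -2.3  0.3]
tool shift mm [8.1 0.8 2.6]
{'r': [array([ 647.2, -164.4])], 'b': []}
```

View pics/t3.png

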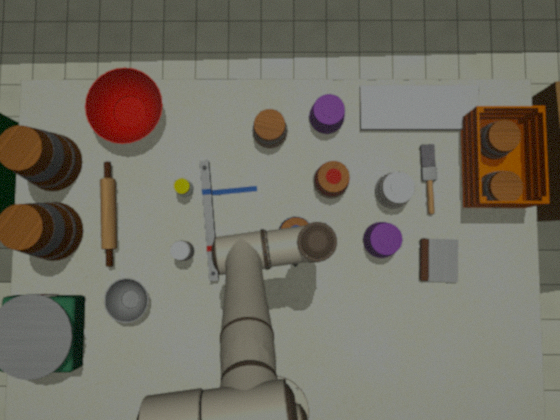

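>>> {"fn": "servo_tool", "kwargs": {
  "rows": [
    [0.6,-0.6,0,0.1,0,0,0],
    [0.6,-1.0,0,0.1,0,0,0],
    [0.6,-1.3,0,0,0,0,0],
    [0.6,-1.4,0,0,0,0,0],
    [0.6,-1.4,0,0,0,0,0],
    [0.6,-1.4,0,0,0,0,0],
    [0.6,-1.4,0,0,0,0,0],
    [0.6,-1.4,0,0,0,0,0],
    [0.6,-1.3,0,0,0,0,0],
    [0.6,-1.0,0,0,0,0,0],
    [0.6,-0.6,0,0,0,0,0],
    [0.6,-0.3,0,0,0,0,0]
  ]
}}

```text
clock: 4.65
position: [549.9, -5.0, 31.4]
ee_rot: [-0.383, 0.924, -0.0, -0.002]
contact_force: [-6.0, -6.6, 7.9]
gripper_width: 51.3
```

```bash
cat >> h.py <<'E'
def sdiscs(fn=None,n='side'):
    d=grab(n,fn);o={}
    for nm,m in zip('rb',masks(d['image'])):
        o[nm]=[(c.round(0),int(st[4]),cast(d,*c,80).round(1)[:2]) for c,st,l in comps(m,30)]
    print(n,o)
E
python3 -c "
from h import *
plan(583,29,30);sdiscs();sdiscs(n='top')"
```

```text
t 4.65 pos [549.9  -5.   31.4] yaw 225.0 zaxis [-0.003 -0.002 -1.   ] w 51.3 F [-6.  -6.6  7.9]
tool shift mm [-47.5   0.6   1.2]
side {'r': [(array([ 56., 265.]), 6626, array([833.6, 436. ])), (array([293., 258.]), 173, array([428. , 179.9]))], 'b': [(array([266., 195.]), 127, array([583.9,  28.9])), (array([237., 233.]), 113, array([568.8, 176.8])), (array([218., 247.]), 42, array([579.2, 229.8]))]}
top {'r': [(array([123., 108.]), 4075, array([836.6, 417.1])), (array([333., 176.]), 174, array([ 647.3, -164.2])), (array([240., 246.]), 104, array([456.5,  89.3]))], 'b': [(array([224., 191.]), 182, array([605.7, 135.3]))]}
```

>>> {"fn": "servo_tool", "kwargs": {
  "rows": [
    [0.6,-0.6,0,0,0,0,0],
    [0.6,-1.0,0,0,0,0,0],
    [0.6,-1.2,0,0,0,0,0],
    [0.6,-1.1,0,0,0,0,0],
    [0.6,-0.8,0,0,0,0,0],
    [0.6,-0.5,0,0,0,0,0],
    [0.6,0,0,0,0,0,0],
    [0.6,1,0,0,0,0,0],
    [0.6,2,0,0,0,0,0],
    [0.6,2.5,0,0,0,0,0],
    [0.6,1,0,0,0,0,0],
    [0.6,0,0,0,0,0,0]
  ]
}}

```text
clock: 5.95
position: [541.5, -13.7, 30.8]
ee_rot: [-0.382, 0.924, 0.0, 0.0]
contact_force: [0.7, 0.4, 0.2]
gripper_width: 51.3
```

```bash
python3 -c "
from h import *
plan(583,29,30);sdiscs('s4.png');sdiscs(n='top')"
```

```text
t 5.95 pos [541.5 -13.7  30.8] yaw 224.9 zaxis [ 0.001  0.    -1.   ] w 51.3 F [0.7 0.4 0.2]
tool shift mm [-59.5   0.9   0.9]
side {'r': [(array([ 56., 265.]), 6629, array([833.6, 436. ])), (array([294., 256.]), 182, array([428.2, 175.8]))], 'b': [(array([244., 198.]), 126, array([621.5,  66.7])), (array([231., 240.]), 44, array([566.3, 200.5])), (array([218., 247.]), 42, array([579.2, 229.8]))]}
top {'r': [(array([123., 108.]), 4094, array([837. , 417.1])), (array([333., 176.]), 171, array([ 647.2, -163.8])), (array([244., 245.]), 109, array([457.7,  78.6]))], 'b': [(array([249., 186.]), 163, array([620. ,  65.8])), (array([217., 191.]), 125, array([604. , 151.9]))]}
```

View pics/s4.png

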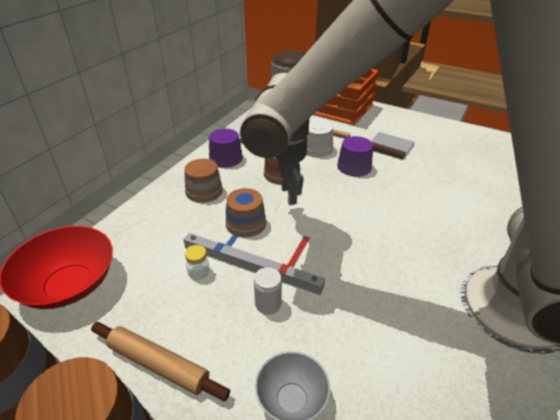

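>>> {"fn": "servo_tool", "kwargs": {
  "rows": [
    [0.6,0,-2.5,0,0,0,0],
    [0.6,-0.7,-3,0,0,0,0],
    [0.6,-1.8,-3,0,0,0,0],
    [0.6,-1.8,0,0,0,0,0],
    [0.6,0,0,0,0,0,-8.4],
    [0.6,0,0,0,0,0,-8.4],
    [0.6,0,0,0,0,0,-8.4],
    [0.6,0,0,0,0,0,-8.4],
    [0.6,0,0,0,0,0,-8.4],
    [0.6,0,0,0,0,0,-8.4],
    [0.6,0,0,0,0,0,0]
  ]
}}

```text
clock: 7.15
position: [633.5, -42.1, 30.5]
ee_rot: [0.74, -0.673, 0.0, -0.0]
contact_force: [0.9, -0.2, -0.3]
gripper_width: 50.9
```

```bash
python3 - <<'E'
from h import *
plan(632.6,-43.4,30);sdiscs();
d=grab('top','t5.png');im=d['image']
sdiscs(n='top')
# bar front edge via gradient & stripe lines again
for nm,m in zip('rb',masks(im)):
    for c,st,l in comps(m,30):
        if st[0]<235 and st[0]>190 : print(nm,st)
# bar profile along rows through the bar between marks
g=cv2.cvtColor(im,cv2.COLOR_RGB2GRAY).astype(float)
for v0 in (175,205,220,235,262):
    print(v0,g[v0-2:v0+3,198:224].mean(0).round(0).astype(int))
E
```

```text
t 7.15 pos [633.5 -42.1  30.5] yaw 275.4 zaxis [ 0.001  0.    -1.   ] w 50.9 F [ 0.9 -0.2 -0.3]
tool shift mm [1.2 1.  0.5]
side {'r': [(array([ 56., 265.]), 6629, array([833.5, 436. ]))], 'b': [(array([554., 140.]), 57, array([  -5.9, -600.7])), (array([244., 198.]), 128, array([621.5,  66.7])), (array([231., 240.]), 44, array([566.3, 200.5])), (array([218., 247.]), 42, array([579.2, 229.8]))]}
top {'r': [(array([123., 108.]), 4079, array([836.7, 416.9])), (array([333., 176.]), 170, array([ 647.2, -163.9]))], 'b': []}
175 [141 142 140 141 141 141 141 138 130 122 120 117 119 121 121 124 124 127
 126 127 128 126 127 125 126 124]
205 [141 142 141 141 133 118  98  89  92  99 102 108 109 112 114 117 119 120
 121 121 121 123 123 121 122 122]
220 [141 142 141 142 139 126 104  91  93  99 103 107 108 112 114 114 116 117
 118 118 121 119 122 122 121 122]
235 [140 141 140 127 107  87  86  92  95  99 103 106 108 113 113 115 118 119
 120 121 119 120 121 124 123 123]
262 [141 141 137 112  74  68  81  91  97 100 103 108 111 112 113 116 116 117
 118 120 121 122 124 125 125 125]
```

>>> {"fn": "servo_tool", "kwargs": {
  "rows": [
    [0.6,-1.5,0.1,0,0,0,0],
    [0.6,-2.0,0,0,0,0,0],
    [0.6,-1.0,0,0,0,0,0],
    [0.6,-0.6,0,0,0,0,0],
    [0.6,-0.6,0,0,0,0,0],
    [0.6,-0.8,0,0,0,0,0],
    [0.6,-1.0,0,0,0,0,0],
    [0.6,-1.0,0,0,0,0,0],
    [0.6,-0.8,0,0,0,0,0],
    [0.6,-0.6,0,0,0,0,0],
    [0.6,-0.4,0,0,0,0,0],
    [0.6,0,0,0,0,0,0]
  ]
}}

```text
clock: 8.5
position: [621.7, 60.4, 30.6]
ee_rot: [0.74, -0.673, -0.0, -0.0]
contact_force: [-0.5, -0.2, -0.1]
gripper_width: 51.3
```

```bash
python3 - <<'E'
from h import *
plan(616.2,127.8,30);sdiscs();sdiscs(n='top')
E
```

```text
t 8.5 pos [621.7  60.4  30.6] yaw 275.4 zaxis [ 0.  0. -1.] w 51.3 F [-0.5 -0.2 -0.1]
tool shift mm [-67.6  -0.9   0.7]
side {'r': [(array([281., 150.]), 96, array([ 648.8, -163.2])), (array([ 56., 265.]), 6627, array([833.6, 436. ]))], 'b': [(array([235., 209.]), 140, array([618.1, 109.2])), (array([219., 246.]), 45, array([579.2, 229.1]))]}
top {'r': [(array([123., 108.]), 4120, array([837.4, 417. ])), (array([333., 176.]), 173, array([ 646.7, -164.1]))], 'b': []}
```

>>> {"fn": "servo_tool", "kwargs": {
  "rows": [
    [0.6,-0.4,0,0,0,0,0],
    [0.6,-0.5,0,0,0,0,0],
    [0.6,-0.4,0,0,0,0,0],
    [0.6,-0.2,0,0,0,0,0],
    [0.6,-0.2,0,0,0,0,0],
    [0.6,0,0,0,0,0,0]
  ]
}}

```text
clock: 9.2
position: [620.1, 76.9, 30.7]
ee_rot: [0.74, -0.673, -0.0, -0.0]
contact_force: [-0.3, -1.5, -0.2]
gripper_width: 51.2
```

>>> {"fn": "servo_tool", "kwargs": {
  "rows": [
    [0.6,-0.1,0,0,0,0,0],
    [0.6,-0.1,0,0,0,0,0]
  ]
}}

```text
clock: 9.4
position: [619.9, 78.4, 30.7]
ee_rot: [0.74, -0.673, 0.0, 0.0]
contact_force: [0.3, -3.8, 0.8]
gripper_width: 51.3
```

```bash
python3 - <<'E'
from h import *
plan(616.2,127.8,30);sdiscs('s6.png')
E
```

```text
t 9.4 pos [619.9  78.4  30.7] yaw 275.4 zaxis [-0. -0. -1.] w 51.3 F [ 0.3 -3.8  0.8]
tool shift mm [-49.6  -0.9   0.7]
side {'r': [(array([281., 150.]), 96, array([ 648.8, -163.2])), (array([ 56., 265.]), 6628, array([833.5, 436. ])), (array([304., 242.]), 41, array([430.4, 127. ]))], 'b': [(array([232., 213.]), 150, array([616.5, 126.4])), (array([219., 246.]), 46, array([579.1, 228.9]))]}
```

>>> {"fn": "servo_tool", "kwargs": {
  "rows": [
    [0.6,-0.15,0,0,0,0,0],
    [0.6,-0.15,0,0,0,0,0]
  ]
}}

```text
clock: 9.65
position: [620.0, 79.8, 31.7]
ee_rot: [0.74, -0.673, 0.001, 0.001]
contact_force: [0.7, -10.3, 6.3]
gripper_width: 51.1
```

>>> {"fn": "servo_tool", "kwargs": {
  "rows": [
    [0.6,-0.1,0,0,0,0,0],
    [0.6,0,0,0,0,0,0]
  ]
}}

```text
clock: 9.85
position: [619.9, 80.2, 32.2]
ee_rot: [0.74, -0.673, 0.001, 0.001]
contact_force: [0.7, -9.9, 5.1]
gripper_width: 51.3
```

>>> {"fn": "servo_tool", "kwargs": {
  "rows": [
    [0.6,-0.1,0,0,0,0,0],
    [0.6,0,0,0,0,0,0]
  ]
}}

```text
clock: 10.05
position: [619.9, 80.6, 32.5]
ee_rot: [0.74, -0.673, 0.001, 0.001]
contact_force: [-0.1, -13.1, 7.3]
gripper_width: 51.2
```

>>> {"fn": "servo_tool", "kwargs": {
  "rows": [
    [0.6,0.5,0,0,0,0,0],
    [0.6,1.5,0,0,0,0,0],
    [0.6,3.0,0,-1,0,0,0],
    [0.6,0,0,-4,0,0,0],
    [0.6,0,0,-4,0,0,0],
    [0.6,0,0,-4,0,0,0],
    [0.6,4.5,-1,0,0,0,0],
    [0.6,4.5,-1,0,0,0,0],
    [0.6,4.5,-1,0,0,0,0],
    [0.6,4.5,-1,0,0,0,0],
    [0.6,4.5,-1,0,0,0,0],
    [0.6,4.5,-1,0,0,0,0]
  ]
}}

```text
clock: 11.25
position: [709.8, -231.1, 160.3]
ee_rot: [0.74, -0.673, -0.0, -0.001]
contact_force: [1.5, 0.8, 1.0]
gripper_width: 51.3
```

>>> {"fn": "servo_tool", "kwargs": {
  "rows": [
    [0.6,0,0,0,0,0,-7],
    [0.6,0,0,0,0,0,-7],
    [0.6,0,0,0,0,0,-7],
    [0.6,0,0,0,0,0,-7],
    [0.6,0,0,0,0,0,-7],
    [0.6,0,0,0,0,0,0]
  ]
}}

```text
clock: 11.85
position: [709.3, -229.4, 160.1]
ee_rot: [0.908, -0.42, -0.0, -0.0]
contact_force: [0.4, -0.5, -0.3]
gripper_width: 51.0
```

```bash
python3 - <<'E'
from h import *
plan(708.6,-236,30);sdiscs();sdiscs('t7.png','top')
E
```

```text
t 11.85 pos [ 709.3 -229.4  160.1] yaw 310.4 zaxis [-0.     0.001 -1.   ] w 51.0 F [ 0.4 -0.5 -0.3]
tool shift mm [  4.6   4.9 130.1]
side {'r': [(array([281., 150.]), 100, array([ 649.3, -163.9])), (array([ 56., 265.]), 6623, array([833.6, 436. ])), (array([294., 256.]), 186, array([428.2, 173.3]))], 'b': [(array([554., 140.]), 57, array([  -6.1, -601.2])), (array([232., 213.]), 146, array([616.3, 126.2])), (array([219., 246.]), 45, array([579.2, 229.1]))]}
top {'r': [(array([123., 107.]), 4195, array([838.9, 417.2])), (array([333., 176.]), 167, array([ 647.3, -164.6])), (array([233., 246.]), 202, array([455.1, 107.4]))], 'b': [(array([227., 188.]), 163, array([614.6, 125.6])), (array([252., 189.]), 33, array([612. ,  58.5])), (array([207., 191.]), 36, array([604.3, 181.1]))]}
```

View pics/t7.png

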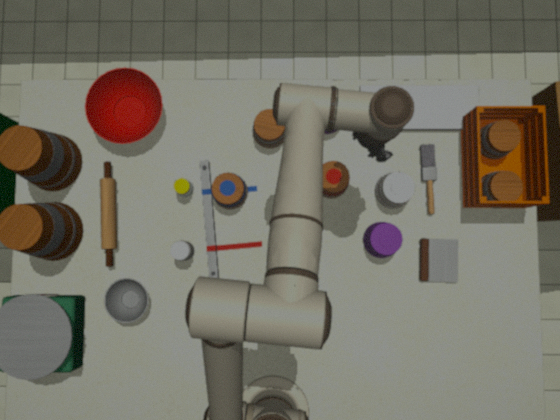

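>>> {"fn": "servo_tool", "kwargs": {
  "rows": [
    [0.6,0.3,0.5,3,0,0,0],
    [0.6,0,0,3.5,0,0,0],
    [0.6,0,0,3,0,0,0],
    [0.6,0,0,2.2,0,0,0],
    [0.6,0,0,1.2,0,0,0],
    [0.6,0,0,0,0,0,0],
    [0.6,0,0,0,0,0,0]
  ]
}}

```text
clock: 12.65
position: [708.3, -235.2, 32.8]
ee_rot: [0.908, -0.42, 0.001, -0.0]
contact_force: [0.7, 0.7, -0.1]
gripper_width: 50.6
```

```bash
python3 - <<'E'
from h import *
plan(647.2,-164.3,31);sdiscs();sdiscs(n='top')
E
```

```text
t 12.65 pos [ 708.3 -235.2   32.8] yaw 310.4 zaxis [ 0.002 -0.001 -1.   ] w 50.6 F [ 0.7  0.7 -0.1]
tool shift mm [-93.6   0.6   1.6]
side {'r': [(array([281., 150.]), 96, array([ 648.8, -163.2])), (array([ 56., 265.]), 6630, array([833.5, 436. ])), (array([294., 256.]), 185, array([428.3, 172.8]))], 'b': [(array([554., 140.]), 57, array([  -6.1, -601.2])), (array([232., 213.]), 146, array([616.3, 126.2])), (array([219., 246.]), 46, array([579.3, 228.9]))]}
top {'r': [(array([123., 107.]), 4174, array([838.6, 416.9])), (array([334., 171.]), 43, array([ 659.9, -165.6])), (array([233., 246.]), 201, array([455.3, 106.8]))], 'b': [(array([227., 188.]), 164, array([614.6, 125.7])), (array([252., 189.]), 32, array([611.8,  58.1])), (array([207., 191.]), 36, array([604.3, 181.1]))]}
```

>>> {"fn": "servo_tool", "kwargs": {
  "rows": [
    [0.6,-1.2,0.05,0.2,0,0,0],
    [0.6,-1.2,0,0,0,0,0],
    [0.6,-0.7,0,0,0,0,0],
    [0.6,-0.6,0,0,0,0,0],
    [0.6,-0.6,0,0,0,0,0],
    [0.6,-0.8,0,0,0,0,0],
    [0.6,-1.1,0,0,0,0,0],
    [0.6,-1.3,0,0,0,0,0],
    [0.6,-1.4,0,0,0,0,0],
    [0.6,-1.2,0,0,0,0,0],
    [0.6,-0.8,0,0,0,0,0],
    [0.6,-0.4,0,0,0,0,0]
  ]
}}

```text
clock: 13.95
position: [634.0, -148.9, 30.4]
ee_rot: [0.908, -0.419, 0.001, -0.0]
contact_force: [2.5, -3.3, 1.9]
gripper_width: 51.3
```

```bash
python3 - <<'E'
from h import *
plan(494,16,31);sdiscs();sdiscs(n='top')
E
```

```text
t 13.95 pos [ 634.  -148.9   30.4] yaw 310.4 zaxis [ 0.001 -0.    -1.   ] w 51.3 F [ 2.5 -3.3  1.9]
tool shift mm [-216.3   -0.4   -0.9]
side {'r': [(array([286., 164.]), 107, array([ 604. , -110.7])), (array([ 56., 265.]), 6629, array([833.6, 436. ])), (array([291., 260.]), 144, array([427.6, 187.5]))], 'b': [(array([554., 140.]), 57, array([  -6.1, -601.2])), (array([232., 213.]), 146, array([616.3, 126.2])), (array([219., 246.]), 46, array([579.3, 228.9]))]}
top {'r': [(array([123., 108.]), 4143, array([838., 417.])), (array([310., 191.]), 67, array([ 604.3, -101.8])), (array([224., 247.]), 134, array([452.8, 133.3]))], 'b': [(array([227., 188.]), 162, array([614.4, 125.6])), (array([207., 191.]), 36, array([604.3, 181.1]))]}
```

>>> {"fn": "servo_tool", "kwargs": {
  "rows": [
    [0.6,-0.6,0,0,0,0,0],
    [0.6,-1.0,0,0,0,0,0],
    [0.6,-1.3,0,0,0,0,0],
    [0.6,-1.4,0,0,0,0,0],
    [0.6,-1.4,0,0,0,0,0],
    [0.6,-1.4,0,0,0,0,0],
    [0.6,-1.4,0,0,0,0,0],
    [0.6,-1.4,0,0,0,0,0],
    [0.6,-1.3,0,0,0,0,0],
    [0.6,-1.0,0,0,0,0,0],
    [0.6,-0.6,0,0,0,0,0],
    [0.6,-0.3,0,0,0,0,0]
  ]
}}

```text
clock: 15.25
position: [548.7, -49.0, 29.9]
ee_rot: [0.908, -0.419, 0.0, 0.0]
contact_force: [3.4, -4.1, 3.6]
gripper_width: 51.5
```

```bash
python3 - <<'E'
from h import *
plan(494,16,31);sdiscs()
E
```

```text
t 15.25 pos [548.7 -49.   29.9] yaw 310.4 zaxis [ 0. -0. -1.] w 51.5 F [ 3.4 -4.1  3.6]
tool shift mm [-85.   -0.6  -1.1]
side {'r': [(array([297., 194.]), 136, array([518.8, -10.7])), (array([ 56., 265.]), 6627, array([833.5, 436. ])), (array([294., 256.]), 194, array([428.3, 173.6]))], 'b': [(array([232., 213.]), 145, array([616.3, 126.3])), (array([219., 246.]), 45, array([579.2, 229.1]))]}
```

>>> {"fn": "servo_tool", "kwargs": {
  "rows": [
    [0.6,-0.7,0,0,0,0,0],
    [0.6,-1.2,0,0,0,0,0],
    [0.6,-1.4,0,0,0,0,0],
    [0.6,-1.4,0,0,0,0,0],
    [0.6,-1.3,0,0,0,0,0],
    [0.6,-1.1,0,0,0,0,0],
    [0.6,-0.8,0,0,0,0,0],
    [0.6,-0.4,0,0,0,0,0],
    [0.6,0.5,0,0,0,0,0],
    [0.6,2,0,0,0,0,0],
    [0.6,3,0,0,0,0,0],
    [0.6,1.5,0,0,0,0,0]
  ]
}}

```text
clock: 16.5
position: [539.9, -40.8, 28.4]
ee_rot: [0.907, -0.42, -0.002, 0.001]
contact_force: [0.4, 1.5, -1.1]
gripper_width: 51.1
```

```bash
python3 - <<'E'
from h import *
plan(456.8+.0954*172,112.6-.9955*172,31);sdiscs();sdiscs(n='top')
E
```

```text
t 16.5 pos [539.9 -40.8  28.4] yaw 310.3 zaxis [-0.004  0.    -1.   ] w 51.1 F [ 0.4  1.5 -1.1]
tool shift mm [-29.5  62.4  -2.4]
side {'r': [(array([300., 215.]), 58, array([475.3,  55.1])), (array([ 56., 265.]), 6628, array([833.5, 436. ])), (array([289., 264.]), 104, array([427.7, 199. ]))], 'b': [(array([232., 213.]), 146, array([616.3, 126.2])), (array([219., 246.]), 45, array([579.2, 229.1]))]}
top {'r': [(array([123., 108.]), 4067, array([836.4, 417.3])), (array([253., 239.]), 44, array([474.6,  54.3]))], 'b': [(array([227., 188.]), 162, array([614.4, 125.6])), (array([252., 189.]), 33, array([612. ,  58.5])), (array([207., 191.]), 35, array([604.1, 181.2]))]}
```

>>> {"fn": "servo_tool", "kwargs": {
  "rows": [
    [0.6,0,2.5,-0.2,0,0,0],
    [0.6,-0.9,2,0,0,0,0],
    [0.6,-1,1.7,0,0,0,0],
    [0.6,-1,0,0,0,0,0],
    [0.6,0,0,0,0,0,7],
    [0.6,0,0,0,0,0,7],
    [0.6,0,0,0,0,0,7],
    [0.6,0,0,0,0,0,7],
    [0.6,0,0,0,0,0,7],
    [0.6,0,0,0,0,0,0],
    [0.6,0,0,0,0,0,0]
  ]
}}

```text
clock: 17.7
position: [474.3, -57.1, 31.5]
ee_rot: [0.741, -0.672, -0.0, 0.0]
contact_force: [-0.7, -0.2, 0.3]
gripper_width: 51.0
```

```bash
python3 - <<'E'
from h import *
plan(456.8+.0954*172,112.6-.9955*172,31);sdiscs();sdiscs('t8.png','top')
E
```

```text
t 17.7 pos [474.3 -57.1  31.5] yaw 275.6 zaxis [-0.001  0.    -1.   ] w 51.0 F [-0.7 -0.2  0.3]
tool shift mm [1.4 1.2 0.5]
side {'r': [(array([306., 216.]), 174, array([463.9,  51.7])), (array([ 56., 265.]), 6626, array([833.6, 436. ])), (array([289., 264.]), 105, array([427.8, 199.3]))], 'b': [(array([232., 213.]), 145, array([616.3, 126.3])), (array([219., 246.]), 46, array([579.3, 228.9]))]}
top {'r': [(array([123., 108.]), 4041, array([836.2, 417.2]))], 'b': [(array([227., 188.]), 161, array([614.5, 125.5])), (array([252., 189.]), 33, array([612. ,  58.5])), (array([207., 191.]), 37, array([604.5, 181.2]))]}
```

View pics/t8.png

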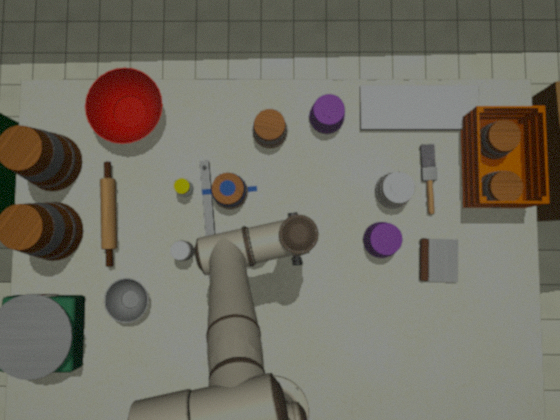

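>>> {"fn": "servo_tool", "kwargs": {
  "rows": [
    [0.6,-1.5,0.1,0,0,0,0],
    [0.6,-2.0,0,0,0,0,0],
    [0.6,-1.0,0,0,0,0,0],
    [0.6,-0.6,0,0,0,0,0],
    [0.6,-0.6,0,0,0,0,0],
    [0.6,-0.8,0,0,0,0,0],
    [0.6,-1.0,0,0,0,0,0],
    [0.6,-1.0,0,0,0,0,0],
    [0.6,-0.8,0,0,0,0,0],
    [0.6,-0.6,0,0,0,0,0],
    [0.6,-0.4,0,0,0,0,0],
    [0.6,0,0,0,0,0,0]
  ]
}}

```text
clock: 19.0
position: [463.8, 45.5, 31.7]
ee_rot: [0.74, -0.673, -0.0, -0.0]
contact_force: [-0.5, 0.5, 0.3]
gripper_width: 50.9
```

```bash
python3 - <<'E'
from h import *
plan(456.8,112.6,30);sdiscs();sdiscs(n='top')
E
```

```text
t 19.0 pos [463.8  45.5  31.7] yaw 275.4 zaxis [ 0.  0. -1.] w 50.9 F [-0.5  0.5  0.3]
tool shift mm [-67.4   0.6   1.7]
side {'r': [(array([298., 228.]), 194, array([459.9,  94.1])), (array([ 56., 265.]), 6626, array([833.6, 436. ])), (array([284., 268.]), 56, array([431.6, 213.1]))], 'b': [(array([554., 140.]), 57, array([  -6.1, -601.2])), (array([232., 213.]), 146, array([616.3, 126.2])), (array([219., 246.]), 47, array([579.2, 228.7]))]}
top {'r': [(array([123., 108.]), 4016, array([835.5, 417.2]))], 'b': [(array([227., 187.]), 163, array([614.7, 125.6])), (array([252., 189.]), 32, array([611.8,  58.1])), (array([207., 191.]), 37, array([604.3, 181.5]))]}
```

>>> {"fn": "servo_tool", "kwargs": {
  "rows": [
    [0.6,-0.4,0.05,0,0,0,0],
    [0.6,-0.5,0,0,0,0,0],
    [0.6,-0.4,0,0,0,0,0],
    [0.6,-0.2,0,0,0,0,0],
    [0.6,-0.2,0,0,0,0,0],
    [0.6,-0.1,0,0,0,0,0],
    [0.6,-0.1,0,0,0,0,0]
  ]
}}

```text
clock: 19.8
position: [461.5, 63.4, 31.8]
ee_rot: [0.74, -0.673, 0.0, 0.0]
contact_force: [0.7, -7.2, 2.5]
gripper_width: 50.9
```

>>> {"fn": "servo_tool", "kwargs": {
  "rows": [
    [0.6,-0.15,0,0,0,0,0],
    [0.6,-0.15,0,0,0,0,0]
  ]
}}

```text
clock: 20.0
position: [461.2, 64.8, 32.5]
ee_rot: [0.74, -0.673, 0.001, 0.002]
contact_force: [1.6, -15.8, 10.0]
gripper_width: 51.1
```

>>> {"fn": "servo_tool", "kwargs": {
  "rows": [
    [0.6,-0.1,0,0,0,0,0],
    [0.6,0,0,0,0,0,0]
  ]
}}

```text
clock: 20.2
position: [461.1, 65.1, 33.0]
ee_rot: [0.74, -0.673, 0.001, 0.002]
contact_force: [2.2, -14.9, 8.9]
gripper_width: 51.1
```

>>> {"fn": "servo_tool", "kwargs": {
  "rows": [
    [0.6,0.5,0,0,0,0,0],
    [0.6,1.5,0,0,0,0,0],
    [0.6,3.0,0,0,0,0,0],
    [0.6,2,0,-3,0,0,0],
    [0.6,0,0,-4,0,0,0],
    [0.6,0,0,-4,0,0,0],
    [0.6,4.5,0,-1,0,0,0],
    [0.6,4.5,0,0,0,0,0],
    [0.6,4.5,0,0,0,0,0],
    [0.6,4.5,0,0,0,0,0],
    [0.6,4.5,0,0,0,0,0],
    [0.6,0,0,0,0,0,0]
  ]
}}

```text
clock: 21.4
position: [489.8, -229.8, 151.3]
ee_rot: [0.738, -0.675, 0.001, -0.001]
contact_force: [-0.5, 1.2, -1.2]
gripper_width: 51.0
```

```bash
python3 - <<'E'
from h import *
plan(456.8,112.6,30);sdiscs('s9.png');sdiscs('t9.png','top')
a=cv2.imread('pics/s9.png')[150:330,140:380];b=cv2.imread('pics/t9.png')[140:300,160:380]
cv2.imwrite('pics/c9.png',np.hstack([cv2.resize(a,(400,300),interpolation=2),cv2.resize(b,(400,300),interpolation=2)]))
E
```

```text
t 21.4 pos [ 489.8 -229.8  151.3] yaw 275.1 zaxis [ 0.002 -0.    -1.   ] w 51.0 F [-0.5  1.2 -1.2]
tool shift mm [-344.     2.9  121.2]
side {'r': [(array([ 56., 265.]), 6613, array([833.7, 435.9])), (array([296., 233.]), 201, array([457.5, 111.4])), (array([283., 268.]), 55, array([431.7, 213. ]))], 'b': [(array([232., 213.]), 145, array([616.3, 126.3])), (array([219., 246.]), 46, array([579.3, 228.9]))]}
top {'r': [(array([123., 108.]), 4054, array([836.4, 417. ])), (array([232., 246.]), 173, array([456. , 110.5])), (array([211., 248.]), 37, array([450.2, 166.8]))], 'b': [(array([227., 188.]), 160, array([614.6, 125.6])), (array([252., 188.]), 34, array([612. ,  58.1])), (array([207., 191.]), 35, array([604.1, 181.2]))]}
```

View pics/c9.png

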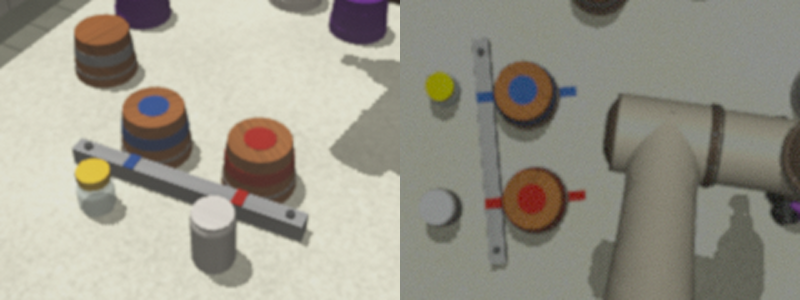

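Both moulds stand against the bar in both views, with the discs in line with their stripes and the neighbours undisturbed. One last check compares each disc with its stripe on the bar, measured along the bar.

```bash
python3 - <<'E'
from h import *
ex=np.array([.9955,.095])
for n in('top','side'):
    d=grab(n);R,B=masks(d['image'])
    for nm,m in (('r',R),('b',B)):
        for c,st,l in comps(m,20):
            if st[4]<300:
                for z in(0,30,80):
                    p=cast(d,*c,z)[:2];print(n,nm,st[4],z,p.round(1),'along',(p@ex).round(1),end=' | ')
                print()
E
```

```text
top r 23 0 [967.3 395.7] along 1000.5 | top r 23 30 [956.6 387.7] along 989.1 | top r 23 80 [938.7 374.2] along 970.1 | 
top r 174 0 [458.1 117.5] along 467.2 | top r 174 30 [457.4 114.9] along 466.2 | top r 174 80 [456.2 110.6] along 464.6 | 
top r 27 0 [463.7  46.8] along 466.1 | top r 27 30 [462.9  45.6] along 465.1 | top r 27 80 [461.5  43.5] along 463.5 | 
top r 36 0 [451.7 176.8] along 466.4 | top r 36 30 [451.1 173.1] along 465.5 | top r 36 80 [450.1 166.8] along 463.9 | 
top b 162 0 [625.3 133.2] along 635.2 | top b 162 30 [621.3 130.3] along 630.9 | top b 162 80 [614.6 125.5] along 623.8 | 
top b 32 0 [622.3  62.2] along 625.5 | top b 32 30 [618.4  60.7] along 621.4 | top b 32 80 [611.8  58.1] along 614.6 | 
top b 37 0 [614.5 192.3] along 630.0 | top b 37 30 [610.7 188.3] along 625.9 | top b 37 80 [604.4 181.5] along 618.9 | 
side r 200 0 [494.9  35.8] along 496.0 | side r 200 30 [480.9  64.2] along 484.8 | side r 200 80 [457.5 111.5] along 466.1 | 
side r 55 0 [465.8 150.1] along 477.9 | side r 55 30 [453.  173.7] along 467.5 | side r 55 80 [431.7 213. ] along 450.0 | 
side b 146 0 [673.5  52.3] along 675.5 | side b 146 30 [652.1  80. ] along 656.8 | side b 146 80 [616.3 126.2] along 625.5 | 
side b 47 0 [631.8 167.7] along 644.9 | side b 47 30 [612.1 190.6] along 627.4 | side b 47 80 [579.2 228.7] along 598.3 |
```

```bash
python3 -c "
from bench import *
print(job_done())"
```

```text
the job is handed in; nothing more can be done
None
```

Both moulds now stand against the front face of the stop bar, red on the red mark and blue on the blue, and the job is handed in. I slid blue first, then red, with the half-open fingers as a cradle, without gripping or lifting. Each went diagonally to its mark line, then straight into the bar.

- **Against the bar:** contact showed as a rise from about 4 N while sliding to between 10 and 16 N. The disc positions put both moulds equally close to the bar.
- **Centring:** the top and side cameras agree that both sit slightly to one side, towards −x along the bar. Red is off by about 1–1.5 mm and blue by about 2 mm. That is around the calibration's 2 mm accuracy, so I left them rather than nudge again.
- **The rest:** the last views showed nothing else moved, and the arm was clear of everything. The work took about 21 s of the 69 s allowed.

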